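# Mark a bracket in the palm press

## Robot

A 7-joint arm with a two-finger parallel gripper is mounted at the origin on the work surface. World frame = base frame: x ahead of the robot, y to its left, z up, the work surface at z = 0. Lengths are in m, angles in rad, forces in N, time in s.
With the tool pointing down it reaches from about 0.4 to 0.875 m from the base axis. Payload 19.3 kg.
Tool frame: the origin (TCP) lies midway between the tips of the shut fingers; the grasp point (between the pads) lies 19 mm behind it; x points along the fingers, y is the direction in which the jaws open and shut, and the axes are right-handed (so a half turn about x gives the same grasp; the last joint's range is limited). The gripper opens to 85 mm and grips with 20 to 120 N. Pads are 22 mm wide; open, the fingers measure 114 mm over their backs; the gripper's body (76 mm by 85 mm) begins 54 mm behind the grasp point. The pads swing forward as they close: fully open they stand 13 mm farther back than shut.
Start: joints at [1.25, 0.521, -0.036, 1.599, 0.021, 1.021, -0.113], TCP at [0.155, -0.605, 0.231] pointing down, gripper open.
Joint ranges: [-2.91, 2.91], [-0.3, 2.13], [-1.5, 1.42], [0.17, 2.43], [-1.26, 4.41], [0.16, 1.93], [-2.52, 2.52]. Speed limits (rad/s): [1.89, 1.89, 2.39, 2.39, 3.01, 3.01, 3.01].

## Interface

Orientations are given as [roll, pitch, yaw] about the fixed x, y, z axes, in that order (R = Rz(yaw) Ry(pitch) Rx(roll)).
In Python, from workcell import telemetry, vision, workorder gives the robot as it stands. The module is installed in compiled form; this text tells all that it offers.
- The arm moves only by the tool play_rows, never from a script. Its argument "deltas" is a list of rows, each a list of 7 numbers: the shift along the world's x, y, z in mm, then the turn, a rotation vector about the world's x, y, z in degrees, then the finger opening in mm, from 0 to 85.4. In form: [[x, y, z, wx, wy, wz, jaw], ...]. A call has 1 to 8 rows; each row shifts and turns the commanded pose from where the row before left it; what a row does not reach is not made up. A row lasts 1/8 s, in which the tool goes at most 62.5 mm and 10.7 degrees, less where a joint would pass 70% of its speed; a pose out of reach is approached as far as the arm can. A call with a gripper value outside its range is refused whole. The fingers move at their own pace and stop on an object; "grip_force" is the grip in N (left out, the last holds). Time passes only in rows, so rows that do not move let the fingers close. It gives the time, the measured TCP pose, the force and the opening at its end, in the units of the state.
- telemetry.observe(): the state, without advancing time (a new reading comes with each control period).
- vision.grab_frame(name): name is "side" or "top" or "wrist"; returns the picture (384x512x3 uint8, red, green, blue); there is no depth.
- vision.camera_info(name): a dict with "mtx" (3x3 intrinsics, pixels), "rvec" (rotation vector, rad) and "tvec" (3), from world to camera coordinates, as OpenCV has them. Camera axes: x right, y down, z forward; pixel columns grow to the right and rows downward; lengths in m; the calibration is good to about 2 mm. A picture is of the moment at which its call begins: read the wrist's pose just before it. camera_info takes no time and is no camera call; for the wrist camera it gives the pose at the moment of the call.
- workorder.job_done(): hands the job in, once; it reports no verdict.
The state is a dict: "clock": time; "qpos": joint angles; "qd": joint speeds; "joint_efforts": joint torques, N m; "position": TCP position; "tool_rot": TCP orientation; "force": force on the tool from outside, world axes, zero at the start; "moment": the same for the moment, N m; "grip_width": finger opening in m.
Only numpy, scipy, OpenCV 4.12 (cv2) and the standard library are available. Lean on these libraries where they do the work, as an engineer would, in place of code of your own. Each camera call takes 0.05 s, during which the arm holds its last target. There are 200 camera calls.

## Task

Slide the aluminium angle bracket along the feed channel of the small palm press until its leading end rests against the brass end stop under the punch. Only then push the yellow palm knob all the way down to its stop, keep it there for about half a second and let it spring back up. Leave the bracket lying in the channel against the stop, and do not disturb the tool holders, tools and tin standing around.

Things in the scene. Friction and masses are not known exactly. Their poses are not given: they have to be found in the camera images.
- press: Dark steel palm press, bolted down. Origin on the table under the punch axis; +x is the feed direction, towards end stop and column. Base 110 mm wide, 30 mm high, x = -200 to 95 mm. Feed channel along x on it: floor at z = 30 mm, rails to z = 38 mm, 44 mm apart inside, open at the -x end. Column x = 45 to 87 mm. Arm overhead x = -28 to 87 mm, 50 mm wide, z = 98 to 130 mm.
- plunger (a joint): Spring plunger (punch with yellow knob), m: 0 = up, at rest; 0.018 = knob seated on the guide sleeve. Moves straight down. The spring takes about 5 N to start, about 14 N at the bottom, and returns it by itself. With the bracket home the punch meets it at 17.5 mm, a hard stop.
- knob_top (a point): Centre of the top of the yellow palm knob (flat top, radius 19 mm; knob radius 23 mm, 22 mm tall), on the punch axis; 190 mm above the table when up, 172 mm when fully down; moves with the plunger. Guide sleeve below it: radius 16 mm, top 150 mm above the table. Nothing stands above it.
- bracket: Loose aluminium angle bracket, 0.2 to 0.4 kg, in the feed channel: foot 120 x 40 x 6 mm (x, y, z); upstand 6 mm thick, 40 mm wide, 34 mm tall overall at its trailing (-x) end. Origin at the centre of the foot's underside; +x points to the leading end, along the press's +x. Starts 40 to 75 mm short of the stop. Slides with 1 to 4 N.
- bracket_nose (a point): Middle of the leading end of the bracket's foot, 3 mm above its underside. Home is where it touches the end stop, at x = +20 mm in the press's frame.
- upstand_face (a point): Middle of the outer (-x) face of the bracket's upstand, 18 mm above its underside: where it can be pushed. 120 mm behind the nose; at home it lies at x = -100 mm in the press's frame, in the open, 72 mm short of the press's arm.
- stop_face (a point): Middle of the face of the brass end stop (14 mm high, 64 mm wide), at press x = +20 mm, 33 mm above the table.
- holder_a: Loose dark steel tool holder standing by the press, widest diameter 62 mm, 107 mm tall, with a steel shank; a bystander. Origin at the centre of its underside.
- holder_b: Loose tool holder like the other, with a brass shank, on the left of the table; a bystander.
- spanner: Loose spanner 160 mm long, lying flat on the table beside the press; a bystander.
- mallet: Loose hammer 240 mm long, lying on the right of the table; a bystander.
- swarf_brush: Loose brush 200 mm long, lying on the right of the table; a bystander.
- wax_tin: Loose pale, silvery round tin with blue cap, 68 mm diameter, 75 mm tall, on the left of the table; a bystander.
Mind the look-alikes: they are no part of the job. Leave any black, blue or turquoise look-alike of the bracket alone.

How it is judged:
By the outcome, as a careful person would: the job done as asked, in the order asked, and still so for the second after the job is handed in, with the robot touching nothing.
It also fails if it takes over 40 s, if anything falls off the work surface, if the arm or the gripper's body presses on something with over 40 N, if the wrist force passes 120 N, or if a joint passes its speed limit or range.

## Working session

There is one attempt and no reset: what is moved stays moved. The work goes in short steps, Python scripts to look and compute and a tool call to move; the robot and the scene stay as the last step left them, time stands still between calls to the robot, and variables do not carry over. Pictures are saved under pics/ and viewed, about 8 in all and at most 12, crops included, and the job is handed in when it is done.

Besides the shell and the picture viewer there is one more tool, called after "Emit:" as a command line: name --pt "numbers of a row" for each row, then --argument value for the rest. play_rows: Moves the arm, as the interface text tells. Its arguments: {"type":"object","properties":{"deltas":{"type":"array","items":{"type":"array","items":{"type":"number"}}},"grip_force":{"type":"number"}},"required":["deltas"]}

```bash
mkdir -p pics
cat > h.py <<'E'
import numpy as np, cv2
from workcell import telemetry, vision, workorder
def grab(n,f,crop=None,s=1):
    im=vision.grab_frame(n)[:,:,::-1]
    cv2.imwrite('pics/raw_'+f,im)
    if crop: im=im[crop[1]:crop[3],crop[0]:crop[2]]
    cv2.imwrite('pics/'+f,cv2.resize(im,None,fx=s,fy=s,interpolation=cv2.INTER_CUBIC))
def cam(n):
    c=vision.camera_info(n); return [np.array(c[k],float) for k in('mtx','rvec','tvec')]
def proj(n,P):
    K,r,t=cam(n); return cv2.projectPoints(np.array(P,float).reshape(-1,1,3),r,t,K,None)[0].reshape(-1,2)
def onplane(n,uv,z):
    K,r,t=cam(n); R=cv2.Rodrigues(r)[0]; t=t.reshape(3); c=-R.T@t
    d=R.T@np.linalg.solve(K,[uv[0],uv[1],1]); return c+d*(z-c[2])/d[2]
E
python3 - <<'E'
from h import *
o=telemetry.observe(); print({k:np.round(v,3) for k,v in o.items()})
grab('top','top1.png',s=1.5); grab('side','side1.png',s=1.5)
for n in('top','side'):
    K,r,t=cam(n);print(n,K.round(1).tolist(),(-cv2.Rodrigues(r)[0].T@t.reshape(3)).round(3))
E
```

```text
{'clock': np.float64(0.0), 'qpos': array([ 1.25 ,  0.522, -0.036,  1.6  ,  0.021,  1.021, -0.113]), 'qd': array([ 0.001,  0.001, -0.   , -0.001,  0.   , -0.   ,  0.002]), 'joint_efforts': array([ 0.0000e+00, -9.2712e+01,  1.9800e+00, -3.6993e+01,  1.8000e-02,
        8.0000e-03,  0.0000e+00]), 'position': array([ 0.155, -0.605,  0.231]), 'tool_rot': array([-1.491,  1.57 ,  1.901]), 'force': array([-0.113,  0.963,  0.849]), 'moment': array([ 0.025,  0.024, -0.011]), 'grip_width': np.float64(0.085)}
top [[359.8, 0.0, 252.9], [0.0, 359.8, 185.9], [0.0, 0.0, 1.0]] [0.368 0.004 1.307]
side [[380.3, 0.0, 256.6], [0.0, 380.3, 192.1], [0.0, 0.0, 1.0]] [-0.144  0.906  1.122]
```

View pics/top1.png

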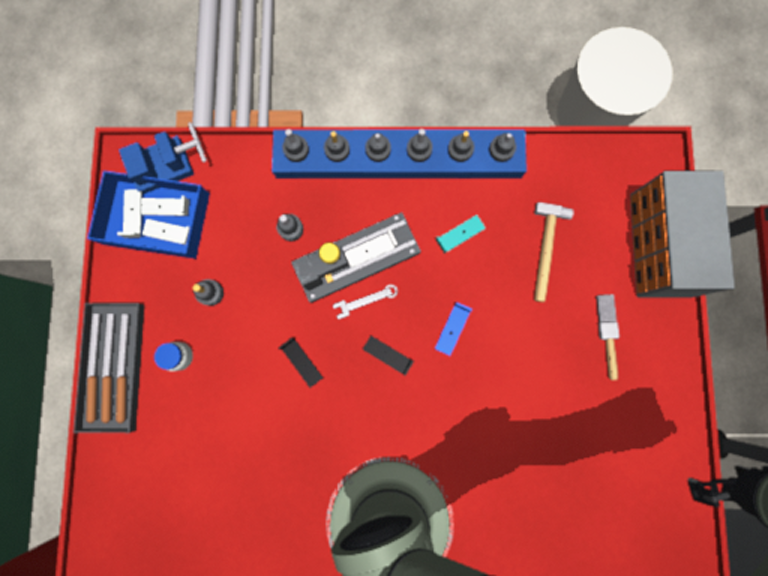

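View pics/side1.png

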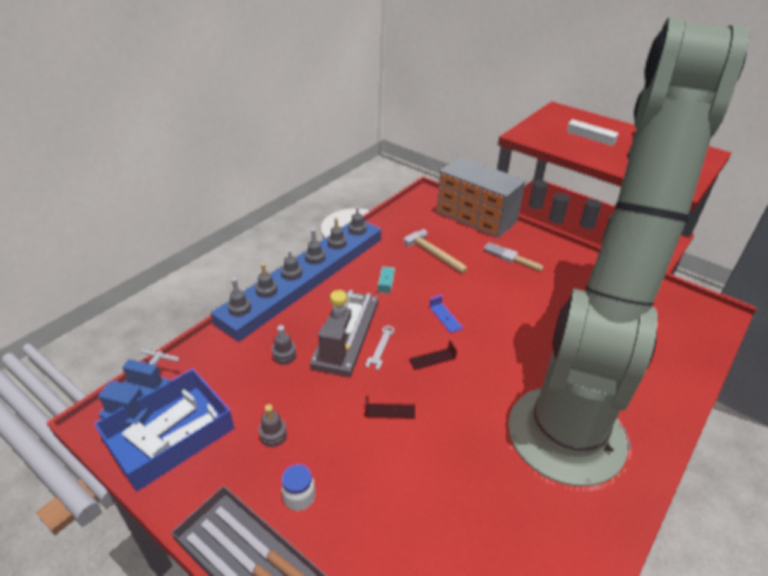

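The top view shows the press at about (357,258) on the 1.5x image, with the knob at (330,253). The white bracket lies to its right, and the feed direction runs to the lower left (+y, slightly −x). I'll enlarge this area.

Run:
```python
from h import *
a=cv2.imread('pics/raw_top1.png')[135:210,185:290]; b=cv2.imread('pics/raw_side1.png')[185:255,200:260]
cv2.imwrite('pics/ctop.png',cv2.resize(a,None,fx=7,fy=7,interpolation=cv2.INTER_CUBIC))
```

```text
(no output)
```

View pics/ctop.png

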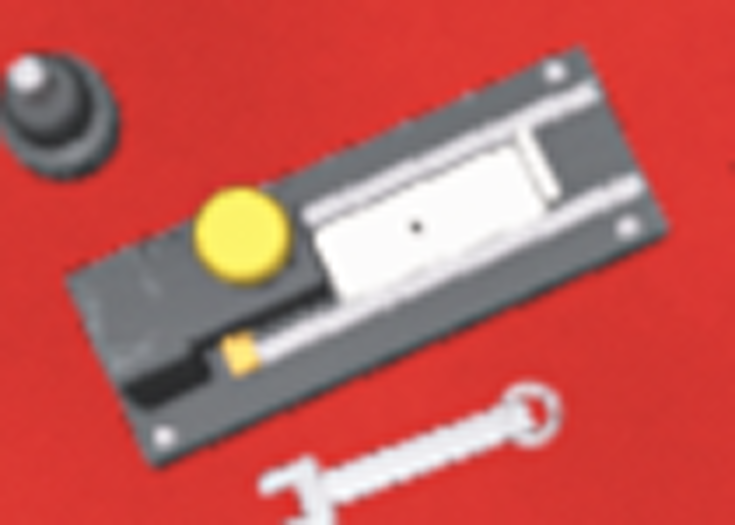

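The enlarged crop shows:
- base corners at (580,48), (668,230) and (155,465), with the far-left one at (68,278)
- knob centre at (242,234)
- outer top edge of the upstand from (532,128) to (562,197)
- brass stop end at (240,353)

Next I fit the press pose.

```bash
cat >> h.py <<'E'
def ctop(p): return np.array([185,135])+(np.array(p,float)+.5)/7-.5
E
python3 - <<'E'
from h import *
from scipy.optimize import least_squares
M=[(-.2,-.055,.03),(-.2,.055,.03),(.095,.055,.03),(.095,-.055,.03),(0,0,.19)]
U=[(580,48),(668,230),(155,465),(68,278),(242,234)]
U=np.array([ctop(p) for p in U])
def tf(p,m):
    c,s=np.cos(p[2]),np.sin(p[2]); return np.array([(p[0]+c*x-s*y,p[1]+s*x+c*y,z) for x,y,z in m])
w=np.array([1,1,1,.6,2])[:,None]
r=least_squares(lambda p:((proj('top',tf(p,M))-U)*w).ravel(),[.6,.1,2.0],x_scale=[.1,.1,.1])
p=r.x; print('press',p[:2].round(4),np.degrees(p[2]).round(2)); print((proj('top',tf(p,M))-U).round(2).tolist())
knob=onplane('top',U[4],.19); print('knob',knob.round(4))
def inpress(q): 
    d=q[:2]-p[:2];c,s=np.cos(p[2]),np.sin(p[2]); return (c*d[0]+s*d[1],-s*d[0]+c*d[1])
for n,q,z in [('up1',(532,128),.064),('up2',(562,197),.064),('hole',(416,226),.036),('stopend',(240,353),.044)]:
    P=onplane('top',ctop(q),z); print(n,P.round(4),np.round(inpress(P),4))
print('proj side knob',proj('side',tf(p,[(0,0,.19)])),'face',tf(p,[(-.15,0,.05),(-.1,0,.05)]).round(4))
from scipy.spatial.transform import Rotation as R
o=telemetry.observe(); print(R.from_euler('xyz',o['tool_rot']).as_matrix().round(3))
E
```

```text
press [0.5932 0.1285] 114.95
[[0.29, -0.73], [0.63, 0.05], [-0.79, 0.58], [-0.52, -0.2], [0.01, 0.02]]
knob [0.5932 0.1286 0.19  ]
up1 [ 0.6734 -0.0033  0.064 ] [-0.1534 -0.0172]
up2 [ 0.6378 -0.0185  0.064 ] [-0.1521  0.0215]
hole [0.6286 0.0561 0.036 ] [-0.0806 -0.0016]
stopend [0.5611 0.1447 0.044 ] [0.0282 0.0223]
proj side knob [[225.51923095 196.06167698]] face [[ 0.6564 -0.0075  0.05  ]
 [ 0.6353  0.0378  0.05  ]]
[[-0.     0.248 -0.969]
 [ 0.001 -0.969 -0.248]
 [-1.    -0.001  0.   ]]
```

The press sits at (0.593, 0.1285) with yaw 115°. The upstand face is at press x ≈ −153 mm, so the nose is about 53 mm short of the stop. The predicted knob position in the side view, (338,294), agrees with the picture. Now I go behind the upstand with the fingers shut and the jaw axis across the channel.

Emit:
play_rows --pt "32 35 0 0 0 6.3 0" --pt "32 35 0 0 0 6.3 0" --pt "32 35 0 0 0 6.3 0" --pt "32 35 0 0 0 6.3 0" --pt "32 35 0 0 0 6.3 0" --pt "32 35 0 0 0 6.3 0" --pt "32 35 0 0 0 6.3 0" --pt "32 35 0 0 0 6.3 0" --grip_force 40

```text
clock: 1.1
position: [0.4118, -0.3242, 0.2312]
tool_rot: [-1.498, 1.571, 2.777]
force: [0.3, -0.4, 0.6]
grip_width: 0.0
```

Emit:
play_rows --pt "32 35 0 0 0 6.3 0" --pt "32 35 0 0 0 6.3 0" --pt "32 35 0 0 0 6.3 0" --pt "32 35 0 0 0 6.3 0" --pt "32 35 0 0 0 6.3 0" --pt "32 35 0 0 0 6.3 0" --pt "32 35 0 0 0 6.3 0" --pt "32 35 0 0 0 6.3 0"

```text
clock: 2.1
position: [0.6679, -0.0444, 0.2309]
tool_rot: [-1.867, 1.57, -2.995]
force: [0.5, -2.0, -0.2]
grip_width: 0.0002
```

```bash
cat >> h.py <<'E'
PX,PY,PA=.5932,.1285,np.radians(114.95)
def inp(q): 
    d=np.array(q[:2])-[PX,PY];c,s=np.cos(PA),np.sin(PA); return np.array([c*d[0]+s*d[1],-s*d[0]+c*d[1]])
def world(x,y): 
    c,s=np.cos(PA),np.sin(PA); return np.array([PX+c*x-s*y,PY+s*x+c*y])
def st():
    o=telemetry.observe(); from scipy.spatial.transform import Rotation as R
    m=R.from_euler('xyz',o['tool_rot']).as_matrix()
    print('t',round(float(o['clock']),2),'pos',o['position'].round(4),'press',inp(o['position']).round(4),'yaw_y',np.degrees(np.arctan2(m[1,1],m[0,1])).round(2),'xax',m[:,0].round(3),'F',o['force'].round(1),'grip',round(float(o['grip_width']),4),'q',o['qpos'].round(2)); return o
E
python3 - <<'E'
from h import *
o=st(); t=world(-.188,0); print('to go mm',(t-o['position'][:2])*1e3)
grab('wrist','w1.png',s=1.5)
print(proj('wrist',[(*world(-.153,0),.064),(*world(-.2,.055),.03),(*world(-.2,-.055),.03),(*world(-.188,0),.04)])*1.5)
E
```

```text
t 2.1 pos [ 0.6679 -0.0444  0.2309] press [-0.1882  0.0052] yaw_y 25.36 xax [-0.001 -0.    -1.   ] F [ 0.5 -2.  -0.2] grip 0.0002 q [ 0.33  0.65 -0.57  1.45  0.36  1.15  0.14]
to go mm [4.65139848 2.41763024]
[[377.13331117 218.45056882]
 [299.998497   277.03918848]
 [451.1950856  279.71749117]
 [376.02014519 264.94624755]]
```

View pics/w1.png

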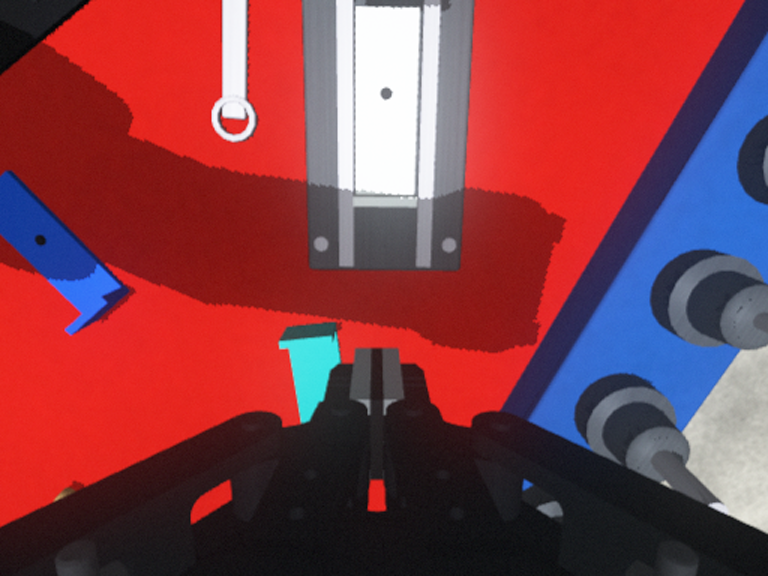

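The wrist view shows the base end corners at (311,269) and (461,269), against predictions of (300,277) and (451,280), so there's a disagreement of about 7 mm. The arm may still have been settling. I'll let it rest, then re-measure, and check the knob's silhouette in all cameras.

Emit:
play_rows --pt "0 0 0 0 0 0 0" --pt "0 0 0 0 0 0 0" --pt "0 0 0 0 0 0 0" --pt "0 0 0 0 0 0 0"

```text
clock: 2.65
position: [0.6669, -0.0462, 0.2315]
tool_rot: [0.067, 1.57, -1.066]
force: [0.2, -0.5, 0.8]
grip_width: -0.0003
```

Run:
```python
from h import *
from scipy.optimize import least_squares
o=st()
pw=proj('wrist',[(*world(-.2,.055),.03),(*world(-.2,-.055),.03)])
grab('wrist','w2.png',crop=(190,60,330,200),s=4)
print('pred in crop px',(pw-[190,60])*4)
a=np.linspace(0,2*np.pi,60); 
def sil(x,y): return np.array([(x+.023*np.cos(t),y+.023*np.sin(t),.168) for t in a]+[(x+.019*np.cos(t),y+.019*np.sin(t),.19) for t in a]+[(x+.023*np.cos(t),y+.023*np.sin(t),.184) for t in a])
for n,box in (('top',(200,150,240,185)),('side',(212,185,240,212))):
    im=cv2.imread(f'pics/raw_{n}1.png').astype(int); m=(im[:,:,2]>110)&(im[:,:,1]>100)&(im[:,:,0]<.6*im[:,:,1])
    s=np.zeros_like(m); s[box[1]:box[3],box[0]:box[2]]=1
    k,l,stt,c=cv2.connectedComponentsWithStats((m&s).astype(np.uint8)); i=1+np.argmax(stt[1:,4])
    h=cv2.convexHull(proj(n,sil(PX,PY)).astype(np.float32)); mm=cv2.moments(h)
    print(n,'seen',c[i].round(2),stt[i],'pred',mm['m10']/mm['m00'],mm['m01']/mm['m00'],cv2.boundingRect(h),mm['m00'])
```

```text
t 2.65 pos [ 0.6669 -0.0462  0.2315] press [-0.1895  0.0069] yaw_y 25.11 xax [ 0. -0. -1.] F [ 0.2 -0.5  0.8] grip -0.0003 q [ 0.33  0.64 -0.57  1.45  0.36  1.15  0.14]
pred in crop px [[ 66.21770175 477.89160468]
 [470.37736799 479.21120464]]
top seen [219.27 168.33] [213 162  14  14 155] pred 219.6013592773025 168.837019564474 (212, 161, 16, 16) 174.29632328951266
side seen [224.98 197.85] [220 193  11  10  89] pred 225.61922199215428 198.74152700678079 (219, 192, 13, 13) 121.71348901535384
```

View pics/w2.png

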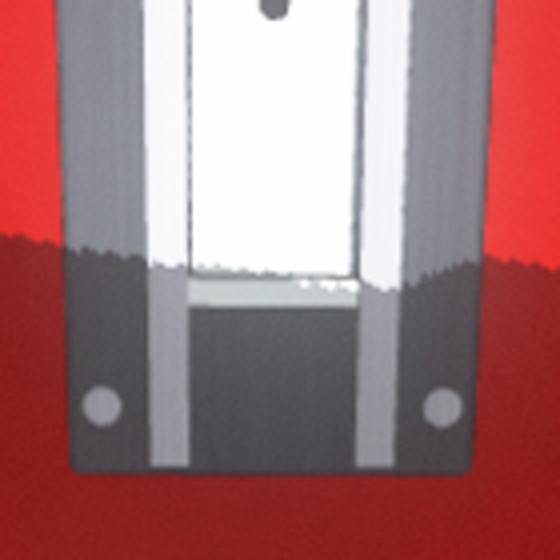

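At rest the corners are at (72,472) and (472,472) in the crop, against predicted (66,478) and (470,479), so they agree to about 2 mm. The bracket lies straight and centred in the channel. Now I check that the wrist camera mount clears the press.

Run:
```python
from h import *
o=st();K,r,t=cam('wrist');R=cv2.Rodrigues(r)[0];c=-R.T@t.reshape(3)
print('cam rel TCP press',inp(c)-inp(o['position']),c[2]-o['position'][2],'axis',R[2].round(3))
print(world(-.188,-.001)-o['position'][:2])
```

```text
t 2.7 pos [ 0.6669 -0.046   0.2315] press [-0.1893  0.0068] yaw_y 25.12 xax [ 0. -0. -1.] F [-0.7 -0.3 -0.4] grip -0.0001 q [ 0.33  0.65 -0.57  1.45  0.36  1.15  0.14]
cam rel TCP press [0.06448059 0.00042606] 0.14401142908947148 axis [ 0.11  -0.233 -0.966]
[0.00647638 0.00446147]
```

Emit:
play_rows --pt "3 2.5 0 0 0 0 0" --pt "3 2.5 -20 0 0 0 0" --pt "0 0 -30 0 0 0 0" --pt "0 0 -30 0 0 0 0" --pt "0 0 -20 0 0 0 0" --pt "0 0 0 0 0 0 0"

```text
clock: 3.45
position: [0.6723, -0.0403, 0.1296]
tool_rot: [-2.086, 1.568, 3.066]
force: [0.3, 0.4, 0.5]
grip_width: 0.0
```

The camera is 64 mm ahead of the TCP and 144 mm above it, so it would come close to the knob at the end of the push. I'll lean the tool back 20° about the press's y axis, then go down.

Emit:
play_rows --pt "0 0 0 9 4.2 0 0" --pt "0 0 0 9 4.2 0 0" --pt "0 0 0 0 0 0 0" --pt "0 0 -30 0 0 0 0" --pt "0 0 -30 0 0 0 0" --pt "0 0 -15 0 0 0 0" --pt "0 0 -9 0 0 0 0" --pt "0 0 0 0 0 0 0"

```text
clock: 4.45
position: [0.6733, -0.0402, 0.0477]
tool_rot: [3.138, 1.224, 2.007]
force: [-0.1, -0.3, -0.1]
grip_width: -0.0004
```

Run:
```python
from h import *
o=st();K,r,t=cam('wrist');R=cv2.Rodrigues(r)[0];c=-R.T@t.reshape(3)
print('cam rel TCP press',inp(c)-inp(o['position']),c[2]-o['position'][2])
```

```text
t 4.45 pos [ 0.6733 -0.0402  0.0477] press [-0.1868 -0.0014] yaw_y 25.17 xax [-0.143  0.308 -0.941] F [-0.1 -0.3 -0.1] grip -0.0004 q [ 0.46  1.   -0.64  1.37  0.25  1.06  0.33]
cam rel TCP press [0.01215455 0.00048816] 0.1577402033744887
```

Emit:
play_rows --pt "-2.5 5.4 0 0 0 0 0" --pt "-2.5 5.4 0 0 0 0 0" --pt "-2.5 5.4 0 0 0 0 0" --pt "-2.5 5.4 0 0 0 0 0" --pt "-2.5 5.4 0 0 0 0 0" --pt "-2.5 5.4 0 0 0 0 0"

```text
clock: 5.2
position: [0.6581, -0.008, 0.0473]
tool_rot: [3.138, 1.225, 2.007]
force: [1.7, -1.4, -0.1]
grip_width: 0.0003
```

Emit:
play_rows --pt "-2.5 5.4 0 0 0 0 0" --pt "-2.5 5.4 0 0 0 0 0" --pt "-2.5 5.4 0 0 0 0 0" --pt "-2.5 5.4 0 0 0 0 0"

```text
clock: 5.7
position: [0.6479, 0.0139, 0.0473]
tool_rot: [3.139, 1.224, 2.007]
force: [1.9, -2.5, 1.7]
grip_width: -0.0002
```

Run:
```python
from h import *
o=st()
grab('top','t2.png',crop=(185,135,290,210),s=7)
```

```text
t 5.7 pos [0.6479 0.0139 0.0473] press [-0.127  -0.0013] yaw_y 25.16 xax [-0.144  0.308 -0.941] F [ 1.9 -2.5  1.7] grip -0.0002 q [ 0.42  0.96 -0.65  1.48  0.24  0.98  0.26]
```

View pics/t2.png

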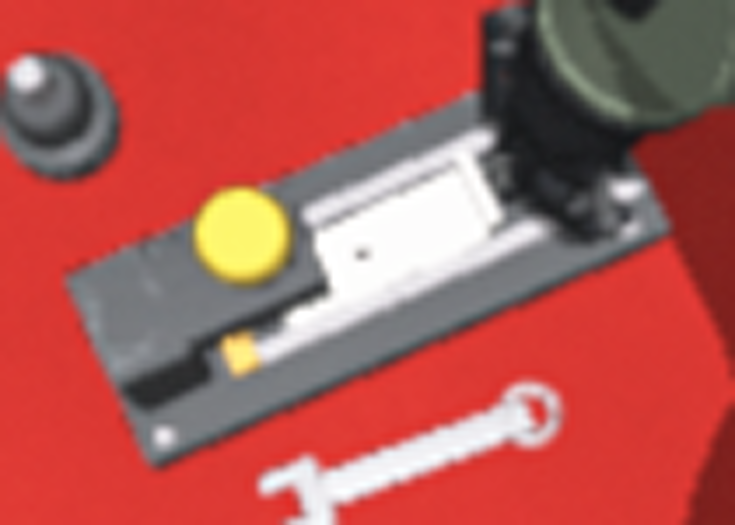

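The bracket slides well. Its hole moved from (416,226) to (361,253), about 31 mm, so about 20 mm remains. I approach the stop gently.

Emit:
play_rows --pt "-2.1 4.5 0 0 0 0 0" --pt "-2.1 4.5 0 0 0 0 0" --pt "-1.3 2.7 0 0 0 0 0" --pt "-0.8 1.8 0 0 0 0 0"

```text
clock: 6.25
position: [0.6417, 0.0272, 0.0473]
tool_rot: [3.139, 1.224, 2.008]
force: [0.6, -2.1, 1.5]
grip_width: -0.0
```

Emit:
play_rows --pt "-0.6 1.4 0 0 0 0 0" --pt "-0.6 1.4 0 0 0 0 0"

```text
clock: 6.5
position: [0.6406, 0.0298, 0.0473]
tool_rot: [3.139, 1.224, 2.007]
force: [1.7, -2.8, 2.8]
grip_width: 0.0003
```

Emit:
play_rows --pt "-0.6 1.4 0 0 0 0 0" --pt "-0.6 1.4 0 0 0 0 0"

```text
clock: 6.75
position: [0.6398, 0.0317, 0.0473]
tool_rot: [3.138, 1.226, 2.006]
force: [4.6, -11.3, 3.1]
grip_width: 0.0002
```

```bash
python3 -c "
from h import *
st()"
```

```text
t 6.75 pos [0.6398 0.0317 0.0473] press [-0.1074 -0.0014] yaw_y 25.12 xax [-0.143  0.307 -0.941] F [  4.6 -11.3   3.1] grip 0.0002 q [ 0.4   0.95 -0.65  1.51  0.24  0.95  0.23]
```

The force jumped to 12 N at the expected place. One more millimetre will confirm it is the stop.

Emit:
play_rows --pt "-0.4 0.9 0 0 0 0 0" --pt "0 0 0 0 0 0 0"

```text
clock: 7.0
position: [0.6398, 0.0317, 0.0473]
tool_rot: [3.138, 1.227, 2.005]
force: [4.8, -10.7, 2.8]
grip_width: -0.0004
```

Emit:
play_rows --pt "2 -4.4 0 0 0 0 0" --pt "4 -9 0 0 0 0 0" --pt "8 -18 5 0 0 0 0" --pt "0 0 30 0 0 0 0" --pt "0 0 50 0 0 0 0" --pt "0 0 50 0 0 0 0" --pt "0 0 40 0 0 0 0" --pt "0 0 0 0 0 0 0"

```text
clock: 8.0
position: [0.6546, 0.0013, 0.2258]
tool_rot: [3.126, 1.226, 1.994]
force: [0.9, -0.7, -0.5]
grip_width: -0.0
```

Run:
```python
from h import *
o=st()
grab('wrist','w3.png',s=1.5)
print(proj('wrist',[(*world(0,0),.19),(*world(-.1,0),.064),(*world(-.12,0),.064)])*1.5)
```

```text
t 8.0 pos [0.6546 0.0013 0.2258] press [-0.1412 -0.002 ] yaw_y 25.11 xax [-0.139  0.308 -0.941] F [ 0.9 -0.7 -0.5] grip -0.0 q [ 0.45  0.77 -0.71  1.35  0.15  1.27  0.26]
[[374.65058293  21.81736851]
 [374.07392855 289.68740178]
 [373.95510403 320.26769469]]
```

View pics/w3.png

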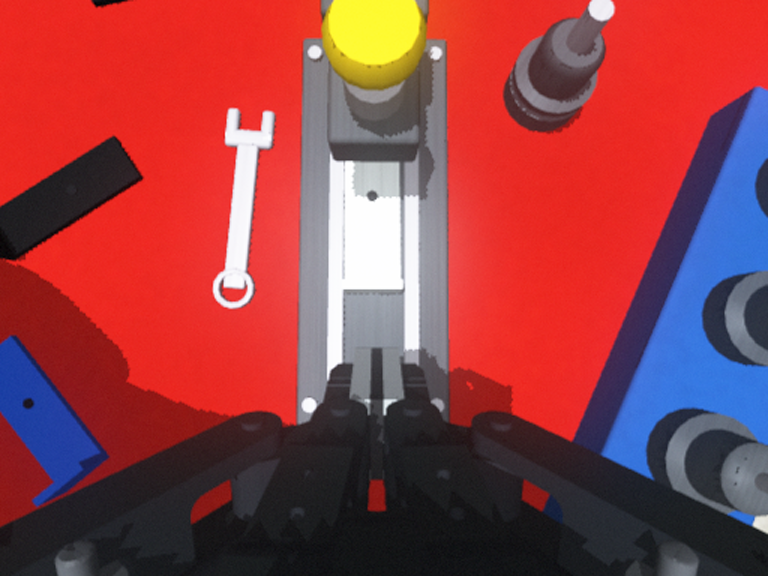

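The upstand's outer top edge is at image y ≈ 289, where 289.7 was predicted for home. The stop resisted a further push, so the bracket is home. The knob centre is at x ≈ 374, predicted 374.7. Now I straighten the tool and go above the knob.

Emit:
play_rows --pt "0 0 10 -9 -4.2 0 0" --pt "0 0 0 -9 -4.2 0 0" --pt "-15 32 0 0 0 0 0" --pt "-15 32 0 0 0 0 0" --pt "-15 32 0 0 0 0 0" --pt "-16 32 0 0 0 0 0" --pt "0 0 0 0 0 0 0" --pt "0 0 0 0 0 0 0"

```text
clock: 9.05
position: [0.5922, 0.1291, 0.2316]
tool_rot: [-1.427, 1.57, -2.559]
force: [0.1, -0.2, 0.0]
grip_width: 0.0001
```

Run:
```python
from h import *
o=st(); print((world(.001,-.001)-o['position'][:2])*1e3)
grab('top','t3.png',crop=(185,135,290,210),s=7)
```

```text
t 9.05 pos [0.5922 0.1291 0.2316] press [0.001  0.0006] yaw_y 25.13 xax [-0.001 -0.001 -1.   ] F [ 0.1 -0.2  0. ] grip 0.0001 q [ 0.11  0.55 -0.62  1.63  0.36  1.08 -0.18]
[1.47228471 0.71732338]
```

View pics/t3.png

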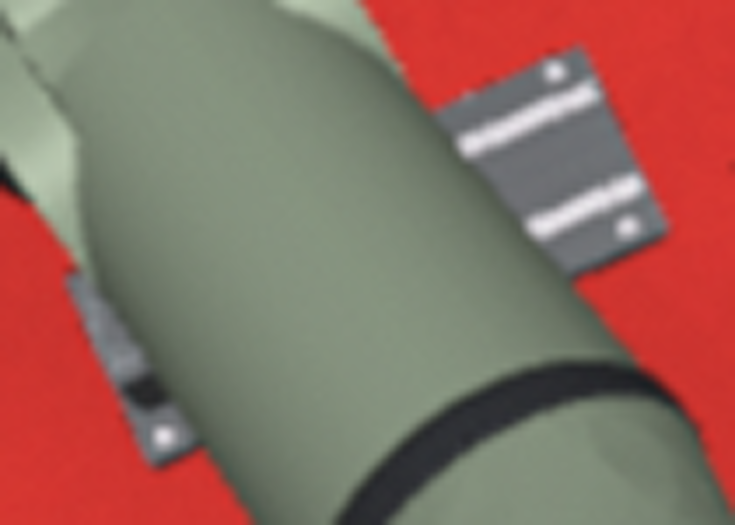

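The arm hides the knob in the top view, so I'll press by position and force.

Emit:
play_rows --pt "1 0.5 -15 0 0 0 0" --pt "0 0 -15 0 0 0 0" --pt "0 0 -6 0 0 0 0" --pt "0 0 -4 0 0 0 0" --pt "0 0 -4 0 0 0 0"

```text
clock: 9.72
position: [0.5931, 0.1307, 0.1884]
tool_rot: [1.19, 1.57, 0.058]
force: [-2.3, -0.8, 4.8]
grip_width: 0.0
```

Emit:
play_rows --pt "0 0 -4 0 0 0 0" --pt "0 0 -4 0 0 0 0" --pt "0 0 -3 0 0 0 0" --pt "0 0 -2 0 0 0 0"

```text
clock: 10.22
position: [0.5931, 0.1307, 0.176]
tool_rot: [0.959, 1.57, -0.172]
force: [-3.4, -1.6, 11.5]
grip_width: 0.0005
```

Emit:
play_rows --pt "0 0 -2 0 0 0 0" --pt "0 0 -2 0 0 0 0" --pt "0 0 -1 0 0 0 0"

```text
clock: 10.6
position: [0.5933, 0.1308, 0.1723]
tool_rot: [0.879, 1.569, -0.253]
force: [-13.0, -6.2, 39.3]
grip_width: -0.0
```

Emit:
play_rows --pt "0 0 -1 0 0 0 0"

```text
clock: 10.72
position: [0.5934, 0.1308, 0.1722]
tool_rot: [0.886, 1.568, -0.246]
force: [-17.9, -7.0, 52.2]
grip_width: -0.0003
```

It's at the hard stop: z = 0.1722 with the force rising steeply. I ease off slightly while staying seated, hold for about 0.5 s, then release straight up.

Emit:
play_rows --pt "0 0 1.2 0 0 0 0" --pt "0 0 0 0 0 0 0" --pt "0 0 0 0 0 0 0" --pt "0 0 0 0 0 0 0"

```text
clock: 11.22
position: [0.5933, 0.1308, 0.1724]
tool_rot: [0.929, 1.569, -0.202]
force: [-10.7, -5.0, 28.4]
grip_width: -0.0001
```

Emit:
play_rows --pt "0 0 3 0 0 0 0" --pt "0 0 5 0 0 0 0" --pt "0 0 8 0 0 0 0" --pt "0 0 10 0 0 0 0" --pt "0 0 20 0 0 0 0" --pt "0 0 20 0 0 0 0"

```text
clock: 11.98
position: [0.593, 0.1307, 0.2373]
tool_rot: [1.381, 1.571, 0.249]
force: [-0.0, 0.1, 0.6]
grip_width: -0.0003
```

Emit:
play_rows --pt "15 -32 5 0 0 0 0" --pt "20 -43 0 0 0 0 0" --pt "20 -43 0 0 0 0 0" --pt "20 -43 0 0 0 0 0" --pt "0 -45 0 0 0 0 0" --pt "0 -45 0 0 0 0 0" --pt "0 0 0 0 0 0 0" --pt "0 0 0 0 0 0 0"

```text
clock: 12.98
position: [0.668, -0.1197, 0.2416]
tool_rot: [2.493, 1.57, 1.362]
force: [-0.6, 0.7, 0.0]
grip_width: 0.0003
```

Run:
```python
from h import *
o=st()
grab('top','t4.png',crop=(185,135,290,210),s=7)
grab('side','s4.png',s=1.5)
```

```text
t 12.97 pos [ 0.668  -0.1197  0.2416] press [-0.2566  0.0369] yaw_y 25.18 xax [ 0.     0.001 -1.   ] F [-0.6  0.7  0. ] grip 0.0003 q [ 0.44  0.66 -0.58  1.41  0.37  1.18  0.25]
```

View pics/t4.png

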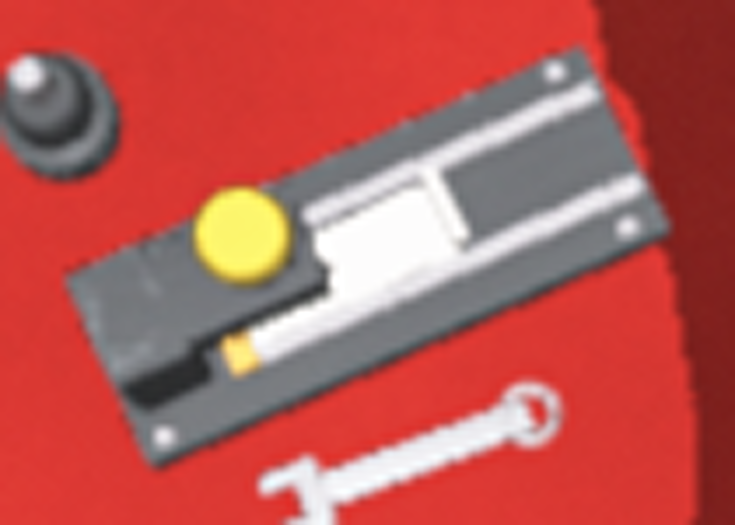

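View pics/s4.png

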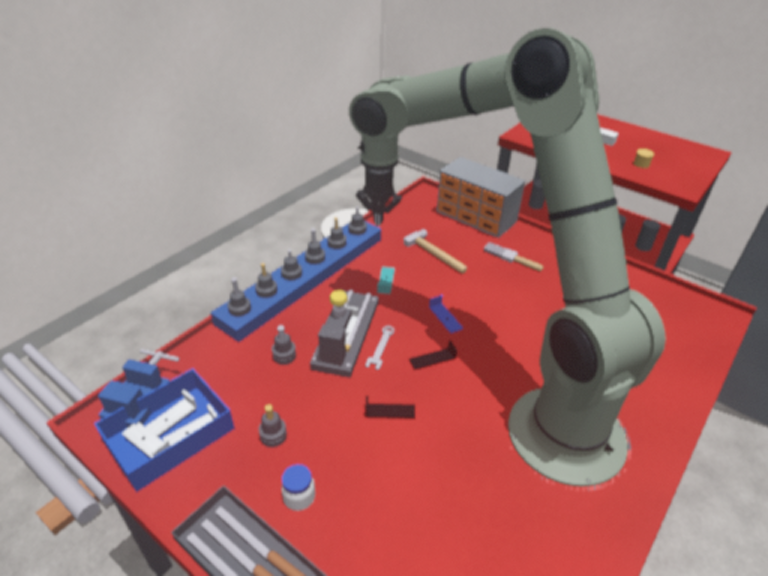

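The final pictures show the knob back up at (242,234), unchanged. The bracket's foot meets the brass stop near (250,335), the upstand has moved about 51 mm, and the bystanders look unmoved. Handing in.

```bash
python3 -c "
from h import *
print(workorder.job_done())"
```

```text
the job is handed in; nothing more can be done
None
```

I slid the bracket home against the brass stop, then pressed the yellow knob to its stop, held it, and let it spring back. The job was handed in at about 13 s, with the robot clear of everything.

- **Bracket home:** I pushed the upstand with shut fingers, leaning the tool back 20° so the wrist camera cleared the knob. The contact force rose from about 3 N to 12 N, and a further 1 mm command moved nothing. The wrist image then put the upstand within about 1 mm of its home position. The final top view shows the foot touching the stop, after about 51 mm of travel.
- **Knob pressed:** It went down to z = 0.172 m, with a clear hard stop. I held it there for about 0.6 s at 28–52 N. The 52 N was a short peak through the fingertips, above the 40 N limit set for the arm and gripper body, so I eased off to 28 N straight away.
- **After release:** The knob is back up at the same pixel position as before. The holders, tools and tin look unmoved in the final top crop and side view.

**Check that disagreed:** the first wrist picture, taken while the arm was still settling, was about 7 mm off the top-camera fit. Repeated at rest, the two agreed to about 2 mm. The arm hid the knob from the top camera just before pressing, so I judged the press by position and force only.

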